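Open the combination-locked dosing box

TASK

Open the locked dosing box. Read the dial like a clock, with the double mark as twelve, by where its crank knob stands: turn it clockwise past four o'clock once and stop on four the second time you come to it, turn back counter-clockwise past four once and on to two o'clock, then turn slowly clockwise by feel until the bolt has dropped in and the dial pushes back, and stop there gently: forced past that point, it locks again. Then slide the hatch beside it fully open by its knob and let go, without knocking the things around the box.

Things in the scene. Friction and masses are not known exactly. Their poses are not given: they have to be found in the camera images.
- lockbox: grey metal box fixed to the bench, 200 (x) x 320 (y) x 100 mm high; origin under its centre on the bench, z up. Its x axis points away from the robot (yaw up to 20 degrees), y to the robot's left. The combination dial is on top of its -y half, the sliding hatch on top of its +y half.
- dial_axis (a point): point on the dial's vertical axis at the top face of the dial disc: box frame (0, -85, 112) mm. Dark steel disc, radius 46 mm, with a hub 20 mm wide and 7 mm high at its centre. It turns without limit. Behind it is a lock of two wheels, picked up one after the other by tabs, and a spring bolt.
- crank_top (a point): centre of the top of the crank knob: upright bare steel pin, 18 mm diameter, 36 mm tall (2 to 38 mm above the disc), 33 mm from the dial axis, spinning freely on itself. It drives the dial and is its pointer: its clock position is the reading. Turning takes 1 to 4 N, 3 to 6 N with one wheel picked up, 5 to 10 N with both. At the start it has 140 to 340 degrees to go clockwise to four.
- mark_twelve (a point): twelve o'clock, the double mark on the fixed aluminium ring round the dial, 58 mm from the axis in the box's +x direction. Marks every 30 degrees clockwise as seen from above: three is the box's -y, six -x, nine +y.
- mark_four (a point): the four o'clock mark, 58 mm from the axis. The clockwise turn must leave the first wheel here within 10 degrees; overshoot cannot simply be turned back, as the wheel stays behind until the dial has turned back 460 degrees. An extra full clockwise turn does no harm.
- mark_two (a point): the two o'clock mark, 58 mm from the axis. The counter-clockwise turn (420 degrees from four) must leave the second wheel here within 10 degrees; picked up 310 degrees after the reversal. Then the bolt drops in 90 to 180 degrees further on, elsewhere each time; 10 to 18 degrees later the dial meets a springy wall. Pushing on with 6 to 16 N throws the bolt out and locks again.
- hatch (a joint): opening of the hatch: 0 m closed, 0.090 m fully open at its end stop; it slides in the box's -x direction. Sliding friction about 2 N. While the lock is not open it stops hard after 1 to 2 mm.
- hatch_knob (a point): centre of the top of the round black hatch knob: 26 mm diameter, 22 mm tall grip on a 12 mm wide, 12 mm high neck; the top is 40 mm above the hatch's underside, which is 100 mm above the bench. The hatch is an aluminium plate 96 (x) x 136 (y) x 6 mm with the knob in its middle; closed, the knob is at box frame (46, 85) mm.
- bottle: bystander: closed white bottle, 60 mm diameter, 140 mm tall, left of the box; origin at its foot
- netpot: bystander: black open pot, 64 mm diameter, 60 mm tall, right of the box; origin at its foot
- plugbox: bystander: grey open box 100 x 80 x 50 mm, right of the box; origin under its centre

How it is judged:
By the outcome, as a careful person would: the job done as asked, in the order asked, and still so for the second after the job is handed in, with the robot touching nothing.
It also fails if it takes over 69 s, if anything falls off the work surface, if the arm or the gripper's body presses on something with over 40 N, if the wrist force passes 120 N, or if a joint passes its speed limit or range.

ROBOT

A 6-joint arm with a two-finger parallel gripper is mounted at the origin on the work surface. World frame = base frame: x ahead of the robot, y to its left, z up, the work surface at z = 0. Lengths are in m, angles in degrees, forces in N, time in s.
With the tool pointing down it reaches from about 0.4 to 0.825 m from the base axis. Payload 7 kg.
Tool frame: the origin (TCP) lies on the mounting face of the last link; the fingertips stand 178 mm ahead of it and the grasp point (between the pads) lies 159 mm ahead of it (ctrl.tip_extent is the distance from the TCP to the fingertips, in m); z points along the fingers, y is the direction in which the jaws open and shut (so a half turn about z gives the same grasp; the last joint's range is limited). The gripper opens to 88 mm and grips with 3 to 60 N. Pads are 19 mm wide; open, the fingers measure 130 mm over their backs; the gripper's body (78 mm by 193 mm) begins 47 mm behind the grasp point.
Start: joints at [86.923, 20.546, 0.682, 0, -70.136, -16.507], TCP at [0.226, 0.636, 0.405] pointing down, gripper open.
Joint ranges: [-176.03, 176.03], [-82.01, 121.73], [-58.28, 71.71], [-173.87, 95.51], [-174.79, -0.11], [-173.66, 173.66]. Speed limits (degrees/s): [136.94, 136.94, 172.46, 180, 180, 180].

INTERFACE

Orientations are given as [roll, pitch, yaw] about the fixed x, y, z axes, in that order (R = Rz(yaw) Ry(pitch) Rx(roll)).
In Python, from plant import ctrl gives the robot as it stands. The module is installed in compiled form; this text tells all that it offers.
- The arm moves only by the tool carry_out, never from a script. Its argument "moves" is text: rows parted by semicolons, each of 7 numbers parted by spaces: the finger opening in m, from 0 to 0.0876, then the shift along the tool's x, y, z in m, then the turn, a rotation vector about the tool's x, y, z in rad. A call has 1 to 20 rows; each row is the pose to reach, as a shift and turn from the pose commanded when the call began, along the tool's axes at that moment; what a row does not reach only later rows make up. A row lasts 1/10 s, in which the tool goes at most 50 mm and 8.59 degrees, less where a joint would pass 70% of its speed; a pose out of reach is approached as far as the arm can. A call with a gripper value outside its range is refused whole. The fingers move at their own pace and stop on an object; the grip force is fixed at half the most. Time passes only in rows, so rows that repeat a pose let the fingers close. It gives the time, the measured TCP pose, the force and the opening at its end, in the units of the state.
- ctrl.get_obs(): the state, without advancing time (a new reading comes with each control period).
- ctrl.snapshot(name): name is "side" or "top" or "wrist"; returns a dict with "image" (420x560x3 uint8, red, green, blue), "K" (3x3 intrinsics, pixels), "k1" (the pictures are not rectified: a ray, as slopes to the right and down, at radius r is drawn at 1 + k1 r^2 times it, then the intrinsics apply), "R" (3x3) and "t" (3): a world point X has camera coordinates R X + t. Camera axes: x right, y down, z forward; pixel columns grow to the right and rows downward; lengths in m; the calibration is good to about 2 mm. A picture is of the moment at which its call begins. There is no depth.
- ctrl.close_job(): hands the job in, once; it reports no verdict.
Trained networks look in a picture, given as the dict that the camera call returned (one of the last four; its "shot" number tells which), for a name from the list of things; names that differ only in an ending like _2 or _b are one class to them, and where a whole thing is asked for, a point or a joint stands for the part that bears it (a point fixed in the world has none). Each returns a list of dicts, best first, with "confidence" (0 to 1); they miss things now and then, are a little off and sometimes report something else, mostly with a low value. They report only what shows in the picture. A call takes as long as a camera call.
- ctrl.recognise(picture, label): "extent" ([left, top, right, bottom] in pixels, round what is visible of it).
- ctrl.trace(picture, label): "region" (420x560 bool, what is visible of it) and "extent" ([left, top, right, bottom] in pixels, round what is visible of it).
- ctrl.mark_of(picture, label): "at" ([row, column] in pixels: a listed point, or the origin of a listed thing).
The state is a dict: "clock": time; "joint_pos": joint angles; "qvel": joint speeds; "tau": joint torques, N m; "tool_pos": TCP position; "orientation": TCP orientation; "force": force on the tool from outside, world axes, zero at the start; "moment": the same for the moment, N m; "opening": finger opening in m.
Only numpy, scipy, OpenCV 4.12 (cv2) and the standard library are available. Lean on these libraries where they do the work, as an engineer would, in place of code of your own. Each camera call takes 0.05 s, during which the arm holds its last target.

## Working session

There is one attempt and no reset: what is moved stays moved. The work goes in short steps, Python scripts to look and compute and a tool call to move; the robot and the scene stay as the last step left them, time stands still between calls to the robot, and variables do not carry over. Pictures are saved under pics/ and viewed, and the job is handed in when it is done.

Besides the shell and the picture viewer there is one more tool, called after "Emit:" in YAML: its name, and indented under it one key for each argument. carry_out: Moves the arm, as the interface text tells. Its arguments: {"type":"object","properties":{"moves":{"type":"string"}},"required":["moves"]}

```bash
mkdir -p pics; ls; cat > h.py <<'E'
import numpy as np, cv2
from plant import ctrl
def snap(n,f=None):
    p=ctrl.snapshot(n)
    if f: cv2.imwrite('pics/'+f,cv2.cvtColor(p['image'],cv2.COLOR_RGB2BGR))
    return p
def proj(p,X):
    c=np.asarray(p['R'])@np.asarray(X)+np.asarray(p['t']); s=c[:2]/c[2]; s=s*(1+p['k1']*(s@s))
    K=np.asarray(p['K']); return np.array([K[0,0]*s[0]+K[0,2],K[1,1]*s[1]+K[1,2]])
def ray(p,rc):
    K=np.asarray(p['K']); d=np.array([(rc[1]-K[0,2])/K[0,0],(rc[0]-K[1,2])/K[1,1]]); u=d.copy()
    for _ in range(30): u=d/(1+p['k1']*(u@u))
    R=np.asarray(p['R']); v=R.T@np.array([u[0],u[1],1]); return -R.T@np.asarray(p['t']), v
def atz(p,rc,z):
    o,v=ray(p,rc); return o+v*(z-o[2])/v[2]
E
python3 - <<'E'
from h import *
o=ctrl.get_obs()
for k in o: print(k,o[k])
for n,f in(('top','t0.png'),('side','s0.png'),('wrist','w0.png')):
    p=snap(n,f); print(n,p['k1'],np.round(p['K'],1).tolist(),np.round(p['R'],3).tolist(),np.round(p['t'],3).tolist())
    for l,z in(('lockbox',0),('dial_axis',.112),('crank_top',.150),('mark_twelve',.1),('mark_four',.1),('mark_two',.1),('hatch_knob',.14),('bottle',0),('netpot',0),('plugbox',0)):
        r=ctrl.mark_of(p,l)
        for q in r[:2]: print(n,l,np.round(q['at'],1),round(q['confidence'],2),np.round(atz(p,q['at'],z),4))
E
```

```text
pics
clock 0.0
joint_pos [ 8.69222066e+01  2.05915995e+01  6.33909089e-01 -1.97906397e-02
 -7.01329261e+01 -1.65083972e+01]
qvel [-0.05355811 -0.01104399  0.05373617  0.02546275 -0.02359029  0.04216984]
tau [ 1.22572428e-04 -5.82719564e+01  2.93043441e+01  6.99671432e+00
  6.76073789e-03 -1.74824168e-04]
tool_pos [0.22619733 0.63577714 0.40372263]
orientation [ 1.79907832e+02 -7.91422404e-03 -1.95929246e+01]
force [ 0.10132753  0.06894065 -0.94064376]
moment [-0.01538906 -0.02324341  0.04357459]
opening 0.08753987885760653
top 0.0003666931005907247 [[429.7, 0.0, 286.9], [0.0, 429.7, 204.7], [0.0, 0.0, 1.0]] [[-0.02, -1.0, -0.0], [-0.998, 0.02, -0.058], [0.058, -0.001, -0.998]] [0.031, 0.581, 1.128]
top lockbox [195.1 311.4] 0.71 [ 0.6068 -0.0479  0.    ]
top dial_axis [202.5 348.5] 0.77 [ 0.5779 -0.1316  0.112 ]
top dial_axis [200.2 312.5] 0.34 [ 0.5853 -0.0438  0.112 ]
top crank_top [216.7 365.3] 0.64 [ 0.5413 -0.1646  0.15  ]
top crank_top [204.1 337. ] 0.55 [ 0.5723 -0.0989  0.15  ]
top mark_twelve [175.8 350.3] 0.85 [ 0.6448 -0.1397  0.1   ]
top mark_four [215.1 362.4] 0.87 [ 0.5
[... 677 characters left out ...]
 [217.4 316.6] 0.67 [ 0.5758 -0.0992  0.15  ]
side mark_twelve [241.6 365.3] 0.95 [ 0.6464 -0.1457  0.1   ]
side mark_twelve [179.2 313.8] 0.7 [0.7048 0.0857 0.1   ]
side mark_four [271.7 331.7] 0.56 [ 0.5502 -0.1764  0.1   ]
side mark_two [260.  363.5] 0.56 [ 0.6107 -0.182   0.1   ]
side hatch_knob [181.7 313.9] 0.72 [0.6549 0.0176 0.14  ]
side netpot [382.9 346.1] 0.95 [ 0.4923 -0.2923  0.    ]
side netpot [265.8 310.1] 0.58 [ 0.6023 -0.0478  0.    ]
side plugbox [358.4 429.5] 0.65 [ 0.6255 -0.3291  0.    ]
wrist -0.027320476104919243 [[344.9, 0.0, 280.0], [0.0, 344.9, 204.1], [0.0, 0.0, 1.0]] [[-0.334, -0.942, -0.001], [-0.901, 0.32, 0.292], [-0.275, 0.098, -0.956]] [0.675, -0.036, 0.391]
```

View pics/t0.png

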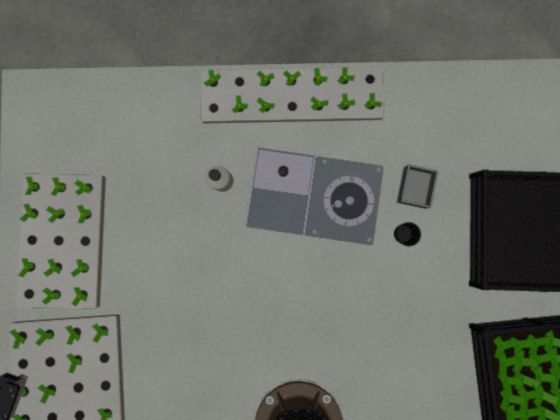

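View pics/s0.png

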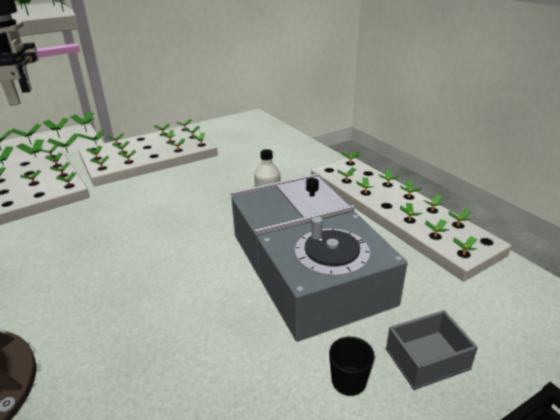

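```bash
cat > fit.py <<'E'
from h import *
from scipy.optimize import least_squares
L=dict(dial_axis=(0,-85,112),mark_twelve=(58,-85,100),mark_four=(-29,-85-50.2,100),mark_two=(29,-85-50.2,100),hatch_knob=(46,85,140),lockbox=(0,0,0))
obs=[('dial_axis',.5779,-.1316),('dial_axis',.5799,-.134),('mark_twelve',.6448,-.1397),('mark_twelve',.6464,-.1457),('mark_four',.5468,-.1667),('mark_four',.5502,-.1764),('mark_two',.6013,-.1896),('mark_two',.6107,-.182),('hatch_knob',.6591,.0306),('hatch_knob',.6549,.0176),('lockbox',.6068,-.0479),('lockbox',.6031,-.0487)]
def f(v):
    r=[]
    for n,x,y in obs:
        a,b,_=np.array(L[n])/1e3; c,s=np.cos(v[2]),np.sin(v[2])
        r+=[v[0]+c*a-s*b-x,v[1]+s*a+c*b-y]
    return np.array(r)
s=least_squares(f,[.6,-.05,-.1],loss='soft_l1',f_scale=.004)
v=s.x; print(v[:2],np.degrees(v[2])); print(np.round(f(v).reshape(-1,2)*1e3,1).tolist())
E
python3 fit.py
```

```text
[ 0.60020862 -0.04815877] -9.950912454207076
[[7.6, -0.3], [5.6, 2.1], [-2.2, -2.2], [-3.8, 3.8], [1.5, -9.6], [-1.9, 0.1], [4.1, 3.3], [-5.3, -4.3], [1.1, -3.0], [5.3, 10.0], [-6.6, -0.3], [-2.9, 0.5]]
```

```bash
python3 - <<'E'
from h import *
p=snap('wrist'); R=np.array(p['R']);t=np.array(p['t'])
c=-R.T@t; o=ctrl.get_obs(); print(c, c-o['tool_pos'],o['clock'])
y=np.radians(o['orientation'][2]); T=np.array([[np.cos(y),np.sin(y),0],[np.sin(y),-np.cos(y),0],[0,0,-1]])
print('cam in tool',T.T@(c-o['tool_pos']))
# where central ray hits z=.11 
print(T.T@(atz(p,(204,280),.11)-o['tool_pos']))
for tgt in [(.5839-.0,-.132,.40)]:
    print(T.T@(np.array(tgt)-o['tool_pos']))
E
```

```text
[0.30116617 0.60949295 0.3844486 ] [ 0.07490908 -0.02643891 -0.02021001] 1.7
cam in tool [ 0.0794377  -0.00019503  0.02021001]
[-4.28289603e-03 -2.59703228e-04  2.94658609e-01]
[0.59432377 0.60366137 0.00465861]
```

Emit:
carry_out:
  moves: "0.0875 0.028 0.028 -0.002 0 0 -0.01;0.0875 0.06 0.06 -0.005 0 0 -0.02;0.0875 0.09 0.092 -0.01 0 0 -0.03;0.0875 0.12 0.123 -0.015 0 0 -0.04;0.0875 0.155 0.158 -0.015 0 0 -0.05;0.0875 0.19 0.193 -0.015 0 0 -0.06;0.0875 0.225 0.228 -0.015 0 0 -0.07;0.0875 0.26 0.264 -0.015 0 0 -0.08;0.0875 0.295 0.3 -0.015 0 0 -0.09;0.0875 0.33 0.335 -0.015 0 0 -0.1;0.0875 0.365 0.371 -0.015 0 0 -0.11;0.0875 0.4 0.407 -0.015 0 0 -0.12;0.0875 0.435 0.442 -0.015 0 0 -0.13;0.0875 0.47 0.477 -0.015 0 0 -0.14;0.0875 0.5 0.508 -0.015 0 0 -0.15;0.0875 0.525 0.533 -0.015 0 0 -0.16;0.0875 0.545 0.554 -0.015 0 0 -0.168;0.0875 0.554 0.563 -0.015 0 0 -0.168;0.0875 0.554 0.563 -0.015 0 0 -0.168;0.0875 0.554 0.563 -0.015 0 0 -0.168"

```text
clock: 3.7
tool_pos: [0.5593, -0.0799, 0.4196]
orientation: [-180.0, 0.0, -10.0]
force: [-0.2, 1.0, -0.3]
opening: 0.0877
```

```bash
cat > look.py <<'E'
from h import *
import sys
p=snap('wrist',sys.argv[1])
o=ctrl.get_obs(); print(o['clock'],o['tool_pos'],o['orientation'])
for l,z in(('dial_axis',.112),('crank_top',.150),('mark_twelve',.1),('mark_four',.1),('mark_two',.1),('hatch_knob',.14)):
    for q in ctrl.mark_of(p,l)[:2]: print(l,np.round(q['at'],1),round(q['confidence'],2),np.round(atz(p,q['at'],z),4))
E
python3 look.py w1.png
```

```text
3.75 [ 0.55919052 -0.07953108  0.41970099] [-1.79988045e+02  3.80152390e-03 -9.94347610e+00]
dial_axis [153.1 340.4] 0.85 [ 0.5862 -0.1355  0.112 ]
dial_axis [ 81.7 337.3] 0.58 [ 0.6427 -0.1401  0.112 ]
crank_top [185.2 304.3] 0.68 [ 0.5739 -0.1006  0.15  ]
mark_twelve [ 80.7 338.7] 0.74 [ 0.6435 -0.1433  0.1   ]
mark_four [187.2 390.3] 0.84 [ 0.5461 -0.1777  0.1   ]
mark_two [155.  340.6] 0.61 [ 0.5824 -0.1372  0.1   ]
mark_two [118.  397.2] 0.57 [ 0.6055 -0.1885  0.1   ]
hatch_knob [100.  110.7] 0.87 [0.6586 0.0277 0.14  ]
```

View pics/w1.png

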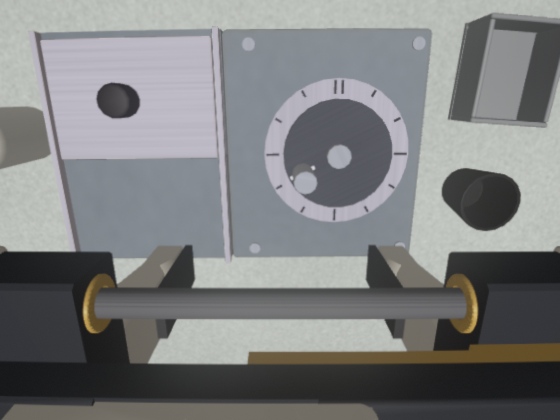

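```bash
python3 - <<'E'
import cv2
i=cv2.imread('pics/w1.png')[65:235,255:420]; cv2.imwrite('pics/z1.png',cv2.resize(i,None,fx=3.5,fy=3.5,interpolation=cv2.INTER_CUBIC))
E
```

```text
(no output)
```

View pics/z1.png

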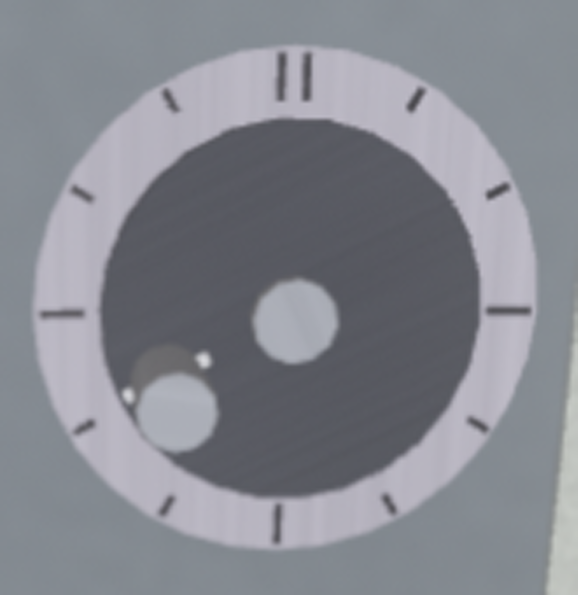

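```bash
cat > ring.py <<'E'
from h import *
from scipy.optimize import least_squares
p=snap('wrist')
M=[(294,77),(416,99),(498,191),(508,310),(478,424),(390,503),(278,523),(166,505),(85,426),(62,314),(82,193),(171,100)]
px=lambda m:(65+m[1]/3.5,255+m[0]/3.5)
for z in(.1,.102,.104):
    P=np.array([atz(p,px(m),z)[:2] for m in M])
    def f(v):
        a=v[2]-np.radians(30)*np.arange(12)
        return (np.c_[v[0]+v[3]*np.cos(a),v[1]+v[3]*np.sin(a)]-P).ravel()
    s=least_squares(f,[.58,-.13,-.17,.058]); v=s.x
    print(z,v[:2],np.degrees(v[2]),v[3],'rms',np.sqrt(np.mean(s.fun**2)))
    h=atz(p,px((296,321)),.119)[:2]; c=atz(p,px((177,412)),.150)[:2]; d=c-v[:2]
    print('hub',h,'crank',c,'r',np.hypot(*d),np.hypot(*(c-h)),'clock ang',np.degrees(v[2]-np.arctan2(d[1],d[0]))%360)
print(ctrl.get_obs()['tool_pos'],ctrl.get_obs()['clock'])
E
python3 ring.py
```

```text
0.1 [ 0.58421955 -0.13361969] -9.353121943720513 0.0573118639667906 rms 0.0008842871619727325
hub [ 0.58498027 -0.13313019] crank [ 0.57582148 -0.10141926] r 0.03327754859101017 0.03300706333564889 clock ang 246.02941162206287
0.102 [ 0.58457615 -0.13334924] -9.353121870710371 0.05692945219536385 rms 0.0008783867852492183
hub [ 0.58498027 -0.13313019] crank [ 0.57582148 -0.10141926] r 0.03310842539621446 0.03300706333564889 clock ang 245.3141392995118
0.104 [ 0.58493275 -0.13307879] -9.353121797636387 0.05654704031646798 rms 0.0008724864085257649
hub [ 0.58498027 -0.13313019] crank [ 0.57582148 -0.10141926] r 0.03294451454610547 0.03300706333564889 clock ang 244.5916359518018
[ 0.55939711 -0.07965963  0.4198867 ] 4.1
```

Emit:
carry_out:
  moves: "0.06 0.0198 0.0185 0.02 0 0 0;0.05 0.0198 0.0185 0.05 0 0 0;0.05 0.0198 0.0185 0.08 0 0 0;0.05 0.0198 0.0185 0.105 0 0 0;0.05 0.0198 0.0185 0.119 0 0 0;0.05 0.0198 0.0185 0.119 0 0 0"

```text
clock: 4.7
tool_pos: [0.5754, -0.1018, 0.2989]
orientation: [179.9, 0.2, -9.9]
force: [0.8, 0.1, 1.2]
opening: 0.051
```

```bash
python3 look.py w2.png; python3 -c "
from h import *
snap('side','s2.png')"
```

```text
4.75 [ 0.5758067  -0.10172902  0.30020637] [ 1.79964432e+02  7.78370025e-02 -9.94282772e+00]
dial_axis [226.9 335.5] 0.81 [ 0.5859 -0.1328  0.112 ]
crank_top [295.4 277.2] 0.96 [ 0.5747 -0.1005  0.15  ]
mark_twelve [111.8 337.1] 0.57 [ 0.6421 -0.1426  0.1   ]
mark_two [167.6 431.4] 0.97 [ 0.6054 -0.1881  0.1   ]
```

View pics/w2.png

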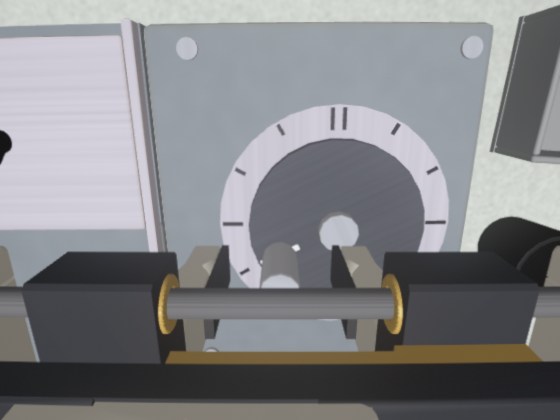

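View pics/s2.png

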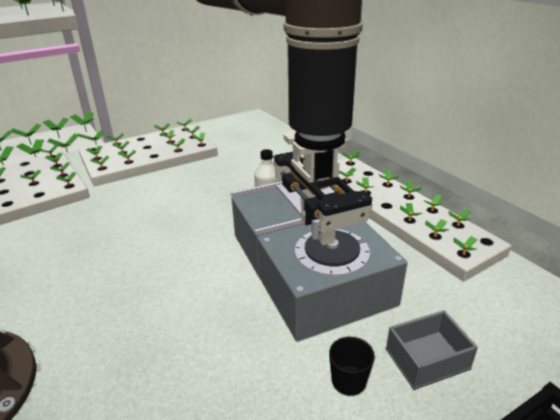

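Emit:
carry_out:
  moves: "0.005 0 0 0 0 0 0;0.005 0 0 0 0 0 0;0.005 0 0 0 0 0 0;0.005 0 0 0 0 0 0;0.005 0 0 0 0 0 0"

```text
clock: 5.6
tool_pos: [0.5758, -0.1019, 0.3006]
orientation: [180.0, 0.0, -10.0]
force: [-0.3, 0.4, 0.2]
opening: 0.0171
```

```bash
cat > cir.py <<'E'
# offsets in tool axes (x,y,z) along the dial circle. tool x~box x rot by da, tool y ~ -box y (clockwise +)
import sys,numpy as np
# tool: x=(c,s), y=(s,-c) of tool yaw; pos rel axis at clock a: r*(cos(byaw-a), sin(byaw-a))
def off(a,a0,by=-9.5,ty=-10.0,r=.033):
    g=lambda q:r*np.array([np.cos(np.radians(by-q)),np.sin(np.radians(by-q))])
    d=g(a)-g(a0); t=np.radians(ty)
    return d@[np.cos(t),np.sin(t)], d@[np.sin(t),-np.cos(t)]
if __name__=='__main__':
    a0,a1,n=map(float,sys.argv[1:4]); g=sys.argv[4] if len(sys.argv)>4 else '0.005'
    h=int(sys.argv[5]) if len(sys.argv)>5 else 0
    L=[a0+(a1-a0)*k/n for k in range(1,int(n)+1)]+[a1]*h
    print(';'.join('%s %.4f %.4f 0 0 0 0'%(g,*off(a,a0)) for a in L))
E
python3 cir.py 245.5 425.5 18; python3 -c "
from h import *
o=ctrl.get_obs();print(o['tool_pos'],o['force'],o['opening'],o['clock'])"
```

```text
0.005 0.0054 -0.0020 0 0 0 0;0.005 0.0111 -0.0030 0 0 0 0;0.005 0.0168 -0.0030 0 0 0 0;0.005 0.0225 -0.0020 0 0 0 0;0.005 0.0279 0.0000 0 0 0 0;0.005 0.0329 0.0029 0 0 0 0;0.005 0.0373 0.0066 0 0 0 0;0.005 0.0410 0.0110 0 0 0 0;0.005 0.0439 0.0160 0 0 0 0;0.005 0.0458 0.0214 0 0 0 0;0.005 0.0468 0.0270 0 0 0 0;0.005 0.0468 0.0328 0 0 0 0;0.005 0.0458 0.0384 0 0 0 0;0.005 0.0439 0.0439 0 0 0 0;0.005 0.0410 0.0488 0 0 0 0;0.005 0.0373 0.0532 0 0 0 0;0.005 0.0329 0.0569 0 0 0 0;0.005 0.0279 0.0598 0 0 0 0
[ 0.57577223 -0.10189787  0.3006361 ] [-0.30056909  0.41328667  0.24740656] 0.017085866674747267 5.6
```

Emit:
carry_out:
  moves: "0.005 0.0054 -0.0020 0 0 0 0;0.005 0.0111 -0.0030 0 0 0 0;0.005 0.0168 -0.0030 0 0 0 0;0.005 0.0225 -0.0020 0 0 0 0;0.005 0.0279 0.0000 0 0 0 0;0.005 0.0329 0.0029 0 0 0 0;0.005 0.0373 0.0066 0 0 0 0;0.005 0.0410 0.0110 0 0 0 0;0.005 0.0439 0.0160 0 0 0 0;0.005 0.0458 0.0214 0 0 0 0"

```text
clock: 6.6
tool_pos: [0.6176, -0.1313, 0.3007]
orientation: [-180.0, -0.0, -10.0]
force: [1.4, 2.8, 0.1]
opening: 0.0172
```

```bash
cat > st.py <<'E'
from h import *
def st(ax=(.5847,-.1333),by=-9.5):
    o=ctrl.get_obs(); d=np.array(o['tool_pos'][:2])-ax; a=(by-np.degrees(np.arctan2(d[1],d[0])))%360
    u=d/np.hypot(*d); tg=np.array([u[1],-u[0]])  # clockwise tangent
    F=np.array(o['force'][:2]); print('t %.2f ang %.1f r %.1f Frad %.2f Ftan(cw) %.2f Fz %.1f open %.4f'%(o['clock'],a,np.hypot(*d)*1e3,F@u,F@tg,o['force'][2],o['opening']),o['tool_pos'])
if __name__=='__main__': st()
E
python3 st.py; python3 look.py w3.png
```

```text
t 6.60 ang 347.0 r 33.0 Frad 1.59 Ftan(cw) -2.68 Fz 0.1 open 0.0172 [ 0.6176059  -0.13128288  0.30065676]
6.65 [ 0.61762278 -0.13198427  0.30068896] [ 1.79990942e+02 -4.09481040e-02 -9.97151921e+00]
dial_axis [308.3 294.7] 0.56 [ 0.5835 -0.1335  0.112 ]
crank_top [293.3 279.5] 0.95 [ 0.6173 -0.1308  0.15  ]
mark_twelve [201.8 294.7] 0.7 [ 0.6417 -0.1434  0.1   ]
mark_two [253.  379.8] 0.71 [ 0.6031 -0.1866  0.1   ]
```

View pics/w3.png

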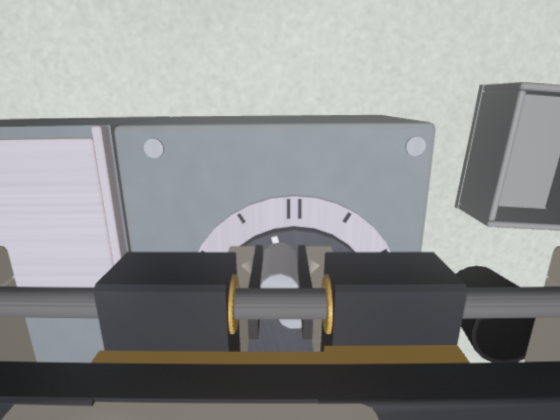

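```bash
python3 cir.py 345.5 535.5 19; python3 cir.py 535.5 725.5 19;python3 cir.py 725.5 815.5 10 0.005 2
```

```text
0.005 0.0010 0.0057 0 0 0 0;0.005 0.0010 0.0114 0 0 0 0;0.005 0.0000 0.0171 0 0 0 0;0.005 -0.0020 0.0225 0 0 0 0;0.005 -0.0048 0.0275 0 0 0 0;0.005 -0.0085 0.0319 0 0 0 0;0.005 -0.0129 0.0356 0 0 0 0;0.005 -0.0179 0.0384 0 0 0 0;0.005 -0.0233 0.0404 0 0 0 0;0.005 -0.0290 0.0414 0 0 0 0;0.005 -0.0348 0.0414 0 0 0 0;0.005 -0.0404 0.0404 0 0 0 0;0.005 -0.0458 0.0384 0 0 0 0;0.005 -0.0508 0.0356 0 0 0 0;0.005 -0.0552 0.0319 0 0 0 0;0.005 -0.0589 0.0275 0 0 0 0;0.005 -0.0618 0.0225 0 0 0 0;0.005 -0.0638 0.0171 0 0 0 0;0.005 -0.0647 0.0114 0 0 0 0
0.005 -0.0000 -0.0058 0 0 0 0;0.005 0.0010 -0.0114 0 0 0 0;0.005 0.0030 -0.0168 0 0 0 0;0.005 0.0058 -0.0218 0 0 0 0;0.005 0.0095 -0.0262 0 0 0 0;0.005 0.0139 -0.0299 0 0 0 0;0.005 0.0189 -0.0328 0 0 0 0;0.005 0.0243 -0.0348 0 0 0 0;0.005 0.0300 -0.0358 0 0 0 0;0.005 0.0358 -0.0358 0 0 0 0;0.005 0.0414 -0.0348 0 0 0 0;0.005 0.0468 -0.0328 0 0 0 0;0.005 0.0518 -0.0299 0 0 0 0;0.005 0.0562 -0.0262 0 0 0 0;0.005 0.0599 -0.0218 0 0 0 0;0.005 0.0628 -0.0168 0 0 0 0;0.005 0.0647 -0.0114 0 0 0 0;0.005 0.0657 -0.0058 0 0 0 0;0.005 0.0657 -0.0000 0 0 0 0
0.005 -0.0009 0.0051 0 0 0 0;0.005 -0.0025 0.0100 0 0 0 0;0.005 -0.0049 0.0146 0 0 0 0;0.005 -0.0080 0.0188 0 0 0 0;0.005 -0.0117 0.0224 0 0 0 0;0.005 -0.0159 0.0254 0 0 0 0;0.005 -0.0205 0.0277 0 0 0 0;0.005 -0.0255 0.0293 0 0 0 0;0.005 -0.0306 0.0300 0 0 0 0;0.005 -0.0358 0.0300 0 0 0 0;0.005 -0.0358 0.0300 0 0 0 0;0.005 -0.0358 0.0300 0 0 0 0
```

Emit:
carry_out:
  moves: "0.005 0.0010 0.0057 0 0 0 0;0.005 0.0010 0.0114 0 0 0 0;0.005 0.0000 0.0171 0 0 0 0;0.005 -0.0020 0.0225 0 0 0 0;0.005 -0.0048 0.0275 0 0 0 0;0.005 -0.0085 0.0319 0 0 0 0;0.005 -0.0129 0.0356 0 0 0 0;0.005 -0.0179 0.0384 0 0 0 0;0.005 -0.0233 0.0404 0 0 0 0;0.005 -0.0290 0.0414 0 0 0 0;0.005 -0.0348 0.0414 0 0 0 0;0.005 -0.0404 0.0404 0 0 0 0;0.005 -0.0458 0.0384 0 0 0 0;0.005 -0.0508 0.0356 0 0 0 0;0.005 -0.0552 0.0319 0 0 0 0;0.005 -0.0589 0.0275 0 0 0 0;0.005 -0.0618 0.0225 0 0 0 0;0.005 -0.0638 0.0171 0 0 0 0;0.005 -0.0647 0.0114 0 0 0 0"

```text
clock: 8.85
tool_pos: [0.5514, -0.131, 0.3006]
orientation: [179.9, -0.0, -9.9]
force: [4.0, -5.8, -5.9]
opening: 0.0174
```

```bash
python3 st.py; python3 look.py w4.png
```

```text
t 8.85 ang 174.5 r 33.4 Frad -4.42 Ftan(cw) -5.49 Fz -5.9 open 0.0174 [ 0.55141831 -0.13097552  0.30062242]
8.9 [ 0.55152113 -0.13039414  0.30064186] [ 1.79960438e+02 -3.66028405e-02 -9.92978554e+00]
crank_top [293.7 279.4] 0.85 [ 0.5509 -0.1306  0.15  ]
crank_top [ 72.9 270.2] 0.56 [ 0.6392 -0.1427  0.15  ]
mark_twelve [ 72.9 270. ] 0.71 [ 0.6428 -0.1419  0.1   ]
mark_four [239.9 365.4] 0.6 [ 0.5464 -0.1792  0.1   ]
mark_four [ 74.6 272.6] 0.28 [ 0.6418 -0.1431  0.1   ]
mark_two [133.2 370.8] 0.91 [ 0.6052 -0.1879  0.1   ]
```

View pics/w4.png

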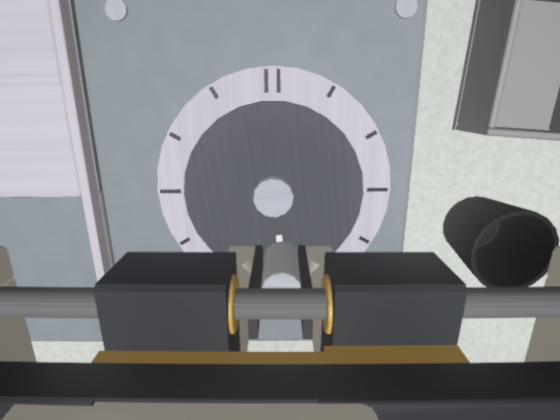

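Emit:
carry_out:
  moves: "0.005 -0.0000 -0.0058 0 0 0 0;0.005 0.0010 -0.0114 0 0 0 0;0.005 0.0030 -0.0168 0 0 0 0;0.005 0.0058 -0.0218 0 0 0 0;0.005 0.0095 -0.0262 0 0 0 0;0.005 0.0139 -0.0299 0 0 0 0;0.005 0.0189 -0.0328 0 0 0 0;0.005 0.0243 -0.0348 0 0 0 0;0.005 0.0300 -0.0358 0 0 0 0;0.005 0.0358 -0.0358 0 0 0 0;0.005 0.0414 -0.0348 0 0 0 0;0.005 0.0468 -0.0328 0 0 0 0;0.005 0.0518 -0.0299 0 0 0 0;0.005 0.0562 -0.0262 0 0 0 0;0.005 0.0599 -0.0218 0 0 0 0;0.005 0.0628 -0.0168 0 0 0 0;0.005 0.0647 -0.0114 0 0 0 0;0.005 0.0657 -0.0058 0 0 0 0;0.005 0.0657 0 0 0 0 0"

```text
clock: 11.1
tool_pos: [0.6166, -0.1409, 0.3008]
orientation: [-179.9, -0.1, -9.9]
force: [4.9, 7.0, -2.4]
opening: 0.0176
```

Emit:
carry_out:
  moves: "0.005 -0.0009 0.0051 0 0 0 0;0.005 -0.0025 0.0100 0 0 0 0;0.005 -0.0049 0.0146 0 0 0 0;0.005 -0.0080 0.0188 0 0 0 0;0.005 -0.0117 0.0224 0 0 0 0;0.005 -0.0159 0.0254 0 0 0 0;0.005 -0.0205 0.0277 0 0 0 0;0.005 -0.0255 0.0293 0 0 0 0;0.005 -0.0306 0.0300 0 0 0 0;0.005 -0.0358 0.0300 0 0 0 0;0.005 -0.0358 0.0300 0 0 0 0;0.005 -0.0358 0.0300 0 0 0 0"

```text
clock: 12.3
tool_pos: [0.5761, -0.1656, 0.3007]
orientation: [-180.0, -0.1, -10.0]
force: [4.6, -0.3, -5.7]
opening: 0.0176
```

```bash
python3 st.py; python3 look.py w5.png; python3 -c "
from h import *
p=snap('side','s5.png')
i=cv2.imread('pics/s5.png')[190:300,260:420]; cv2.imwrite('pics/zs5.png',cv2.resize(i,None,fx=4,fy=4,interpolation=cv2.INTER_CUBIC))
for q in ctrl.mark_of(p,'crank_top')[:2]: print(q,atz(p,q['at'],.15))"
```

```text
t 12.30 ang 95.4 r 33.4 Frad -0.90 Ftan(cw) -4.53 Fz -5.7 open 0.0176 [ 0.57611218 -0.16556128  0.30069014]
12.35 [ 0.57611022 -0.16557355  0.30067596] [-1.79987874e+02 -5.73050064e-02 -9.96016423e+00]
dial_axis [249.4 219.2] 0.78 [ 0.5847 -0.134   0.112 ]
crank_top [295.4 279.3] 0.87 [ 0.5748 -0.1649  0.15  ]
mark_twelve [135.  212.6] 0.9 [ 0.6431 -0.1417  0.1   ]
mark_two [189.6 307.4] 0.61 [ 0.6059 -0.1856  0.1   ]
{'at': [239.0, 343.4], 'confidence': 0.39} [ 0.57430738 -0.1710405   0.15      ]
```

View pics/w5.png

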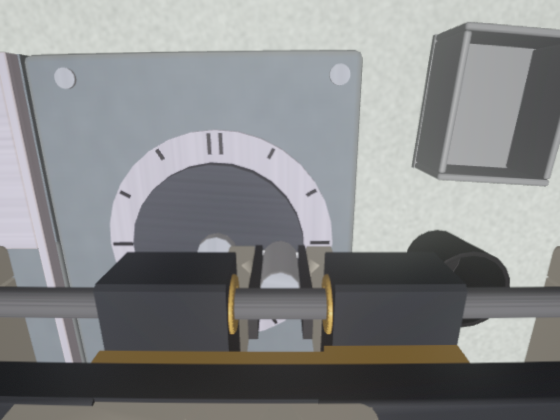

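View pics/zs5.png

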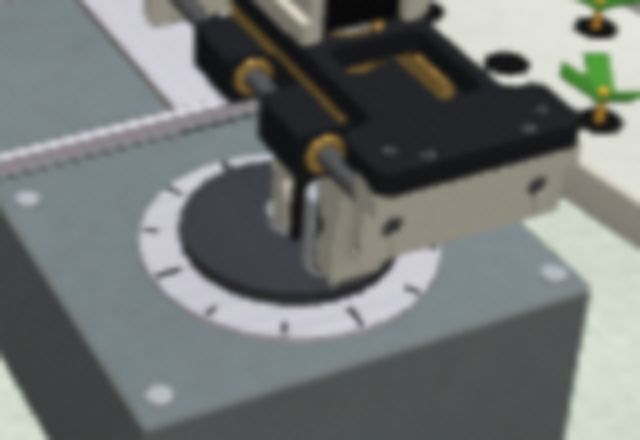

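```bash
python3 cir.py 815.5 840 5 0.005 2
```

```text
0.005 -0.0028 -0.0004 0 0 0 0;0.005 -0.0056 -0.0010 0 0 0 0;0.005 -0.0082 -0.0018 0 0 0 0;0.005 -0.0109 -0.0029 0 0 0 0;0.005 -0.0134 -0.0042 0 0 0 0;0.005 -0.0134 -0.0042 0 0 0 0;0.005 -0.0134 -0.0042 0 0 0 0
```

Emit:
carry_out:
  moves: "0.005 -0.0028 -0.0004 0 0 0 0;0.005 -0.0056 -0.0010 0 0 0 0;0.005 -0.0082 -0.0018 0 0 0 0;0.005 -0.0109 -0.0029 0 0 0 0;0.005 -0.0134 -0.0042 0 0 0 0;0.005 -0.0134 -0.0042 0 0 0 0"

```text
clock: 13.35
tool_pos: [0.5636, -0.1592, 0.3007]
orientation: [180.0, -0.1, -10.0]
force: [5.5, -0.1, -5.9]
opening: 0.0171
```

```bash
python3 st.py; python3 look.py w6.png;  python3 cir.py 840 650 19;python3 cir.py 650 460 19;python3 cir.py 460 420 5 0.005 1
```

```text
t 13.35 ang 119.7 r 33.5 Frad -3.37 Ftan(cw) -4.30 Fz -5.9 open 0.0171 [ 0.56355175 -0.1592443   0.30068286]
13.4 [ 0.56354579 -0.15925249  0.30065979] [ 1.79997984e+02 -4.72950637e-02 -9.96205271e+00]
dial_axis [224.  222.9] 0.83 [ 0.5858 -0.1329  0.112 ]
mark_twelve [108.7 219.6] 0.86 [ 0.6428 -0.1419  0.1   ]
mark_two [167.2 318.1] 0.86 [ 0.6045 -0.1868  0.1   ]
hatch_knob [ 88.6 479.1] 0.38 [ 0.6329 -0.2502  0.14  ]
0.005 0.0052 0.0024 0 0 0 0;0.005 0.0108 0.0038 0 0 0 0;0.005 0.0165 0.0043 0 0 0 0;0.005 0.0223 0.0037 0 0 0 0;0.005 0.0278 0.0022 0 0 0 0;0.005 0.0330 -0.0003 0 0 0 0;0.005 0.0377 -0.0036 0 0 0 0;0.005 0.0417 -0.0077 0 0 0 0;0.005 0.0450 -0.0125 0 0 0 0;0.005 0.0474 -0.0177 0 0 0 0;0.005 0.0488 -0.0233 0 0 0 0;0.005 0.0492 -0.0290 0 0 0 0;0.005 0.0487 -0.0347 0 0 0 0;0.005 0.0472 -0.0403 0 0 0 0;0.005 0.0447 -0.0455 0 0 0 0;0.005 0.0413 -0.0502 0 0 0 0;0.005 0.0372 -0.0542 0 0 0 0;0.005 0.0325 -0.0574 0 0 0 0;0.005 0.0273 -0.0598 0 0 0 0
0.005 -0.0056 -0.0014 0 0 0 0;0.005 -0.0113 -0.0019 0 0 0 0;0.005 -0.0170 -0.0013 0 0 0 0;0.005 -0.0226 0.0002 0 0 0 0;0.005 -0.0278 0.0027 0 0 0 0;0.005 -0.0324 0.0060 0 0 0 0;0.005 -0.0365 0.0101 0 0 0 0;0.005 -0.0397 0.0149 0 0 0 0;0.005 -0.0421 0.0201 0 0 0 0;0.005 -0.0436 0.0257 0 0 0 0;0.005 -0.0440 0.0314 0 0 0 0;0.005 -0.0435 0.0371 0 0 0 0;0.005 -0.0419 0.0427 0 0 0 0;0.005 -0.0394 0.0479 0 0 0 0;0.005 -0.0361 0.0525 0 0 0 0;0.005 -0.0320 0.0566 0 0 0 0;0.005 -0.0273 0.0598 0 0 0 0;0.005 -0.0220 0.0622 0 0 0 0;0.005 -0.0165 0.0637 0 0 0 0
0.005 0.0046 0.0004 0 0 0 0;0.005 0.0092 0.0002 0 0 0 0;0.005 0.0137 -0.0006 0 0 0 0;0.005 0.0181 -0.0021 0 0 0 0;0.005 0.0222 -0.0041 0 0 0 0;0.005 0.0222 -0.0041 0 0 0 0
```

View pics/w6.png

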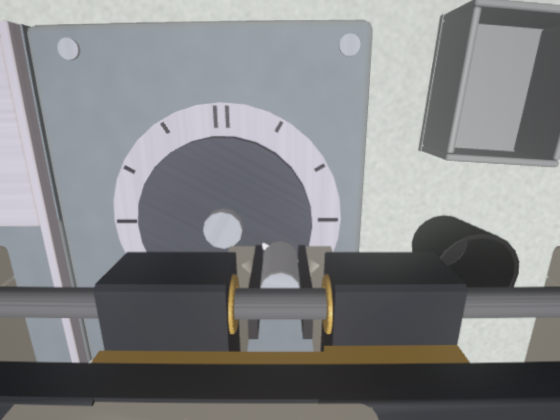

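Emit:
carry_out:
  moves: "0.005 0.0052 0.0024 0 0 0 0;0.005 0.0108 0.0038 0 0 0 0;0.005 0.0165 0.0043 0 0 0 0;0.005 0.0223 0.0037 0 0 0 0;0.005 0.0278 0.0022 0 0 0 0;0.005 0.0330 -0.0003 0 0 0 0;0.005 0.0377 -0.0036 0 0 0 0;0.005 0.0417 -0.0077 0 0 0 0;0.005 0.0450 -0.0125 0 0 0 0;0.005 0.0474 -0.0177 0 0 0 0;0.005 0.0488 -0.0233 0 0 0 0;0.005 0.0492 -0.0290 0 0 0 0;0.005 0.0487 -0.0347 0 0 0 0;0.005 0.0472 -0.0403 0 0 0 0;0.005 0.0447 -0.0455 0 0 0 0;0.005 0.0413 -0.0502 0 0 0 0;0.005 0.0372 -0.0542 0 0 0 0;0.005 0.0325 -0.0574 0 0 0 0;0.005 0.0273 -0.0598 0 0 0 0"

```text
clock: 15.6
tool_pos: [0.6002, -0.1045, 0.3008]
orientation: [-180.0, -0.0, -9.9]
force: [0.4, -2.1, -3.5]
opening: 0.0174
```

Emit:
carry_out:
  moves: "0.005 -0.0056 -0.0014 0 0 0 0;0.005 -0.0113 -0.0019 0 0 0 0;0.005 -0.0170 -0.0013 0 0 0 0;0.005 -0.0226 0.0002 0 0 0 0;0.005 -0.0278 0.0027 0 0 0 0;0.005 -0.0324 0.0060 0 0 0 0;0.005 -0.0365 0.0101 0 0 0 0;0.005 -0.0397 0.0149 0 0 0 0;0.005 -0.0421 0.0201 0 0 0 0;0.005 -0.0436 0.0257 0 0 0 0;0.005 -0.0440 0.0314 0 0 0 0;0.005 -0.0435 0.0371 0 0 0 0;0.005 -0.0419 0.0427 0 0 0 0;0.005 -0.0394 0.0479 0 0 0 0;0.005 -0.0361 0.0525 0 0 0 0;0.005 -0.0320 0.0566 0 0 0 0;0.005 -0.0273 0.0598 0 0 0 0;0.005 -0.0220 0.0622 0 0 0 0;0.005 -0.0165 0.0637 0 0 0 0"

```text
clock: 17.5
tool_pos: [0.5718, -0.1646, 0.3004]
orientation: [-180.0, 0.3, -10.0]
force: [-4.8, 5.6, 1.3]
opening: 0.0176
```

Emit:
carry_out:
  moves: "0.005 0.0046 0.0004 0 0 0 0;0.005 0.0092 0.0002 0 0 0 0;0.005 0.0137 -0.0006 0 0 0 0;0.005 0.0181 -0.0021 0 0 0 0;0.005 0.0222 -0.0041 0 0 0 0;0.005 0.0222 -0.0041 0 0 0 0"

```text
clock: 18.1
tool_pos: [0.595, -0.1653, 0.3005]
orientation: [179.9, 0.2, -10.0]
force: [-2.2, -1.6, 1.4]
opening: 0.0175
```

```bash
python3 st.py; python3 look.py w7.png;  python3 cir.py 420 500 16 0.005 1
```

```text
t 18.10 ang 62.6 r 33.7 Frad 0.87 Ftan(cw) 2.60 Fz 1.4 open 0.0175 [ 0.59504113 -0.16533762  0.30050565]
18.15 [ 0.59519671 -0.16520556  0.30055481] [ 1.79960470e+02  1.05859077e-01 -9.98038604e+00]
crank_top [297.5 277. ] 0.67 [ 0.5924 -0.1636  0.15  ]
mark_twelve [172.2 225.5] 0.73 [ 0.641 -0.144  0.1  ]
mark_two [222.3 315.4] 0.65 [ 0.6047 -0.187   0.1   ]
0.005 -0.0025 0.0014 0 0 0 0;0.005 -0.0052 0.0025 0 0 0 0;0.005 -0.0079 0.0034 0 0 0 0;0.005 -0.0107 0.0040 0 0 0 0;0.005 -0.0136 0.0044 0 0 0 0;0.005 -0.0165 0.0046 0 0 0 0;0.005 -0.0193 0.0045 0 0 0 0;0.005 -0.0222 0.0041 0 0 0 0;0.005 -0.0250 0.0035 0 0 0 0;0.005 -0.0278 0.0027 0 0 0 0;0.005 -0.0304 0.0016 0 0 0 0;0.005 -0.0330 0.0003 0 0 0 0;0.005 -0.0354 -0.0012 0 0 0 0;0.005 -0.0377 -0.0030 0 0 0 0;0.005 -0.0399 -0.0049 0 0 0 0;0.005 -0.0418 -0.0070 0 0 0 0;0.005 -0.0418 -0.0070 0 0 0 0
```

View pics/w7.png

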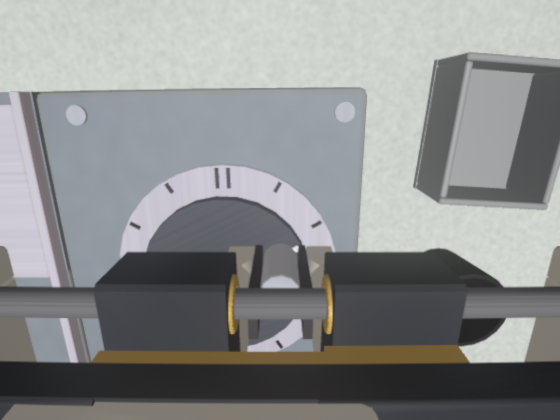

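```bash
python3 cir.py 420 417 1;  python3 cir.py 417 497 16 0.005 1;python3 cir.py 497 505 4 0.005 1
```

```text
0.005 0.0015 -0.0009 0 0 0 0
0.005 -0.0025 0.0015 0 0 0 0;0.005 -0.0051 0.0027 0 0 0 0;0.005 -0.0077 0.0038 0 0 0 0;0.005 -0.0105 0.0046 0 0 0 0;0.005 -0.0133 0.0051 0 0 0 0;0.005 -0.0162 0.0054 0 0 0 0;0.005 -0.0191 0.0055 0 0 0 0;0.005 -0.0219 0.0053 0 0 0 0;0.005 -0.0248 0.0048 0 0 0 0;0.005 -0.0276 0.0041 0 0 0 0;0.005 -0.0303 0.0032 0 0 0 0;0.005 -0.0329 0.0020 0 0 0 0;0.005 -0.0355 0.0006 0 0 0 0;0.005 -0.0378 -0.0010 0 0 0 0;0.005 -0.0401 -0.0028 0 0 0 0;0.005 -0.0422 -0.0048 0 0 0 0;0.005 -0.0422 -0.0048 0 0 0 0
0.005 -0.0008 -0.0008 0 0 0 0;0.005 -0.0015 -0.0017 0 0 0 0;0.005 -0.0022 -0.0026 0 0 0 0;0.005 -0.0029 -0.0036 0 0 0 0;0.005 -0.0029 -0.0036 0 0 0 0
```

Emit:
carry_out:
  moves: "0.005 0.0015 -0.0009 0 0 0 0;0.005 0.0015 -0.0009 0 0 0 0"

```text
clock: 18.65
tool_pos: [0.5974, -0.1642, 0.3006]
orientation: [180.0, 0.0, -10.0]
force: [-1.7, -2.9, -0.4]
opening: 0.0176
```

```bash
python3 st.py; python3 - <<'E'
from h import *
p=snap('side','s7.png')
i=cv2.imread('pics/s7.png')[190:300,260:420]; cv2.imwrite('pics/zs7.png',cv2.resize(i,None,fx=4,fy=4,interpolation=cv2.INTER_CUBIC))
E
```

```text
t 18.65 ang 58.2 r 33.4 Frad 1.99 Ftan(cw) 2.70 Fz -0.4 open 0.0176 [ 0.59735571 -0.16422514  0.30061543]
```

View pics/zs7.png

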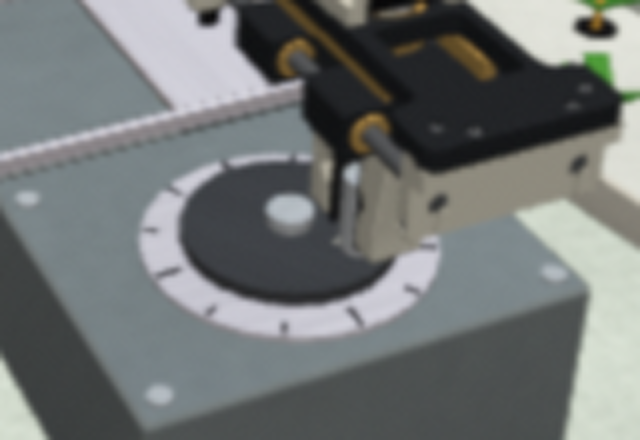

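Emit:
carry_out:
  moves: "0.005 -0.0025 0.0015 0 0 0 0;0.005 -0.0051 0.0027 0 0 0 0;0.005 -0.0077 0.0038 0 0 0 0;0.005 -0.0105 0.0046 0 0 0 0;0.005 -0.0133 0.0051 0 0 0 0;0.005 -0.0162 0.0054 0 0 0 0;0.005 -0.0191 0.0055 0 0 0 0;0.005 -0.0219 0.0053 0 0 0 0;0.005 -0.0248 0.0048 0 0 0 0;0.005 -0.0276 0.0041 0 0 0 0;0.005 -0.0303 0.0032 0 0 0 0;0.005 -0.0329 0.0020 0 0 0 0;0.005 -0.0355 0.0006 0 0 0 0;0.005 -0.0378 -0.0010 0 0 0 0;0.005 -0.0401 -0.0028 0 0 0 0;0.005 -0.0422 -0.0048 0 0 0 0;0.005 -0.0422 -0.0048 0 0 0 0"

```text
clock: 20.4
tool_pos: [0.5565, -0.1516, 0.3006]
orientation: [-180.0, 0.0, -9.9]
force: [3.8, 1.0, -6.0]
opening: 0.0169
```

```bash
python3 st.py; for a in 497 507 513 519 525 531 537 543 549 555 561 567 573 579 585 591 597 603; do echo $a; b=$((a+6)); python3 cir.py $a $b 3 0.005 1; done
```

```text
t 20.40 ang 137.6 r 33.6 Frad -3.78 Ftan(cw) -1.22 Fz -6.0 open 0.0169 [ 0.55648328 -0.15156351  0.30063032]
497
0.005 -0.0008 -0.0008 0 0 0 0;0.005 -0.0015 -0.0017 0 0 0 0;0.005 -0.0022 -0.0026 0 0 0 0;0.005 -0.0022 -0.0026 0 0 0 0
507
0.005 -0.0006 -0.0010 0 0 0 0;0.005 -0.0012 -0.0020 0 0 0 0;0.005 -0.0018 -0.0030 0 0 0 0;0.005 -0.0018 -0.0030 0 0 0 0
513
0.005 -0.0005 -0.0010 0 0 0 0;0.005 -0.0010 -0.0021 0 0 0 0;0.005 -0.0014 -0.0031 0 0 0 0;0.005 -0.0014 -0.0031 0 0 0 0
519
0.005 -0.0004 -0.0011 0 0 0 0;0.005 -0.0008 -0.0022 0 0 0 0;0.005 -0.0011 -0.0033 0 0 0 0;0.005 -0.0011 -0.0033 0 0 0 0
525
0.005 -0.0003 -0.0011 0 0 0 0;0.005 -0.0005 -0.0022 0 0 0 0;0.005 -0.0007 -0.0034 0 0 0 0;0.005 -0.0007 -0.0034 0 0 0 0
531
0.005 -0.0002 -0.0011 0 0 0 0;0.005 -0.0003 -0.0023 0 0 0 0;0.005 -0.0004 -0.0034 0 0 0 0;0.005 -0.0004 -0.0034 0 0 0 0
537
0.005 -0.0001 -0.0012 0 0 0 0;0.005 -0.0001 -0.0023 0 0 0 0;0.005 -0.0000 -0.0035 0 0 0 0;0.005 -0.0000 -0.0035 0 0 0 0
543
0.005 0.0001 -0.0011 0 0 0 0;0.005 0.0002 -0.0023 0 0 0 0;0.005 0.0003 -0.0034 0 0 0 0;0.005 0.0003 -0.0034 0 0 0 0
549
[... 496 characters left out ...]
.0010 0 0 0 0;0.005 0.0013 -0.0019 0 0 0 0;0.005 0.0020 -0.0028 0 0 0 0;0.005 0.0020 -0.0028 0 0 0 0
579
0.005 0.0007 -0.0009 0 0 0 0;0.005 0.0015 -0.0018 0 0 0 0;0.005 0.0023 -0.0026 0 0 0 0;0.005 0.0023 -0.0026 0 0 0 0
585
0.005 0.0008 -0.0008 0 0 0 0;0.005 0.0017 -0.0016 0 0 0 0;0.005 0.0025 -0.0023 0 0 0 0;0.005 0.0025 -0.0023 0 0 0 0
591
0.005 0.0009 -0.0007 0 0 0 0;0.005 0.0018 -0.0014 0 0 0 0;0.005 0.0028 -0.0021 0 0 0 0;0.005 0.0028 -0.0021 0 0 0 0
597
0.005 0.0010 -0.0006 0 0 0 0;0.005 0.0020 -0.0012 0 0 0 0;0.005 0.0030 -0.0018 0 0 0 0;0.005 0.0030 -0.0018 0 0 0 0
603
0.005 0.0010 -0.0005 0 0 0 0;0.005 0.0021 -0.0010 0 0 0 0;0.005 0.0031 -0.0014 0 0 0 0;0.005 0.0031 -0.0014 0 0 0 0
```

```bash
python3 cir.py 497 513 4 0.005 1; for a in $(seq 513 3 624); do echo $a $(python3 cir.py $a $((a+3)) 2 0.005 1); done
```

```text
0.005 -0.0015 -0.0017 0 0 0 0;0.005 -0.0029 -0.0036 0 0 0 0;0.005 -0.0042 -0.0055 0 0 0 0;0.005 -0.0053 -0.0075 0 0 0 0;0.005 -0.0053 -0.0075 0 0 0 0
513 0.005 -0.0004 -0.0008 0 0 0 0;0.005 -0.0008 -0.0016 0 0 0 0;0.005 -0.0008 -0.0016 0 0 0 0
516 0.005 -0.0003 -0.0008 0 0 0 0;0.005 -0.0007 -0.0016 0 0 0 0;0.005 -0.0007 -0.0016 0 0 0 0
519 0.005 -0.0003 -0.0008 0 0 0 0;0.005 -0.0006 -0.0016 0 0 0 0;0.005 -0.0006 -0.0016 0 0 0 0
522 0.005 -0.0003 -0.0008 0 0 0 0;0.005 -0.0005 -0.0017 0 0 0 0;0.005 -0.0005 -0.0017 0 0 0 0
525 0.005 -0.0002 -0.0008 0 0 0 0;0.005 -0.0004 -0.0017 0 0 0 0;0.005 -0.0004 -0.0017 0 0 0 0
528 0.005 -0.0002 -0.0008 0 0 0 0;0.005 -0.0003 -0.0017 0 0 0 0;0.005 -0.0003 -0.0017 0 0 0 0
531 0.005 -0.0001 -0.0009 0 0 0 0;0.005 -0.0002 -0.0017 0 0 0 0;0.005 -0.0002 -0.0017 0 0 0 0
534 0.005 -0.0001 -0.0009 0 0 0 0;0.005 -0.0002 -0.0017 0 0 0 0;0.005 -0.0002 -0.0017 0 0 0 0
537 0.005 -0.0000 -0.0009 0 0 0 0;0.005 -0.0001 -0.0017 0 0 0 0;0.005 -0.0001 -0.0017 0 0 0 0
540 0.005 0.0000 -0.0009 0 0 0 0;0.005 0.0000 -0.0017 0 0 0 0;0.005 0.0000 -0.0017 0 0 0 0
543 0.005 0.0
[... 1834 characters left out ...]
0 0 0;0.005 0.0016 -0.0008 0 0 0 0;0.005 0.0016 -0.0008 0 0 0 0
606 0.005 0.0008 -0.0003 0 0 0 0;0.005 0.0016 -0.0007 0 0 0 0;0.005 0.0016 -0.0007 0 0 0 0
609 0.005 0.0008 -0.0003 0 0 0 0;0.005 0.0016 -0.0006 0 0 0 0;0.005 0.0016 -0.0006 0 0 0 0
612 0.005 0.0008 -0.0003 0 0 0 0;0.005 0.0017 -0.0005 0 0 0 0;0.005 0.0017 -0.0005 0 0 0 0
615 0.005 0.0008 -0.0002 0 0 0 0;0.005 0.0017 -0.0004 0 0 0 0;0.005 0.0017 -0.0004 0 0 0 0
618 0.005 0.0008 -0.0002 0 0 0 0;0.005 0.0017 -0.0003 0 0 0 0;0.005 0.0017 -0.0003 0 0 0 0
621 0.005 0.0009 -0.0001 0 0 0 0;0.005 0.0017 -0.0002 0 0 0 0;0.005 0.0017 -0.0002 0 0 0 0
624 0.005 0.0009 -0.0001 0 0 0 0;0.005 0.0017 -0.0002 0 0 0 0;0.005 0.0017 -0.0002 0 0 0 0
```

Emit:
carry_out:
  moves: "0.005 -0.0015 -0.0017 0 0 0 0;0.005 -0.0029 -0.0036 0 0 0 0;0.005 -0.0042 -0.0055 0 0 0 0;0.005 -0.0053 -0.0075 0 0 0 0;0.005 -0.0053 -0.0075 0 0 0 0"

```text
clock: 20.9
tool_pos: [0.5528, -0.1435, 0.3006]
orientation: [-180.0, -0.0, -10.0]
force: [5.7, 0.5, -6.0]
opening: 0.0174
```

```bash
python3 st.py
```

```text
t 20.90 ang 152.8 r 33.5 Frad -5.54 Ftan(cw) -1.25 Fz -6.0 open 0.0174 [ 0.55282121 -0.14348947  0.30063473]
```

Emit:
carry_out:
  moves: "0.005 -0.0004 -0.0008 0 0 0 0;0.005 -0.0008 -0.0016 0 0 0 0;0.005 -0.0008 -0.0016 0 0 0 0"

```text
clock: 21.2
tool_pos: [0.5523, -0.142, 0.3006]
orientation: [180.0, -0.0, -10.0]
force: [5.1, -0.9, -6.2]
opening: 0.0174
```

```bash
python3 st.py
```

```text
t 21.20 ang 155.5 r 33.5 Frad -4.69 Ftan(cw) -2.21 Fz -6.2 open 0.0174 [ 0.55230361 -0.14200088  0.30062346]
```

Emit:
carry_out:
  moves: "0.005 -0.0003 -0.0008 0 0 0 0;0.005 -0.0007 -0.0016 0 0 0 0;0.005 -0.0007 -0.0016 0 0 0 0"

```text
clock: 21.5
tool_pos: [0.5519, -0.1403, 0.3006]
orientation: [180.0, -0.0, -10.0]
force: [4.9, -0.9, -6.3]
opening: 0.0174
```

```bash
python3 st.py
```

```text
t 21.50 ang 158.4 r 33.5 Frad -4.60 Ftan(cw) -1.94 Fz -6.3 open 0.0174 [ 0.55194076 -0.1403062   0.30062546]
```

Emit:
carry_out:
  moves: "0.005 -0.0003 -0.0008 0 0 0 0;0.005 -0.0006 -0.0016 0 0 0 0;0.005 -0.0006 -0.0016 0 0 0 0"

```text
clock: 21.8
tool_pos: [0.5516, -0.139, 0.3006]
orientation: [179.9, -0.0, -10.0]
force: [5.6, -4.5, -6.9]
opening: 0.0176
```

```bash
python3 st.py
```

```text
t 21.80 ang 160.7 r 33.6 Frad -4.76 Ftan(cw) -5.40 Fz -6.9 open 0.0176 [ 0.55157527 -0.13903238  0.30060479]
```

Emit:
carry_out:
  moves: "0.005 -0.0001 -0.0003 0 0 0 0;0.005 -0.0001 -0.0003 0 0 0 0"

```text
clock: 22.0
tool_pos: [0.5515, -0.1388, 0.3006]
orientation: [179.9, 0.0, -10.0]
force: [6.2, -5.3, -8.3]
opening: 0.0172
```

```bash
python3 st.py
```

```text
t 22.00 ang 161.0 r 33.6 Frad -5.25 Ftan(cw) -6.21 Fz -8.3 open 0.0172 [ 0.55153392 -0.13882811  0.30059501]
```

Emit:
carry_out:
  moves: "0.005 0.0001 0.0004 0 0 0 0;0.005 0.0001 0.0006 0 0 0 0"

```text
clock: 22.2
tool_pos: [0.5515, -0.1393, 0.3006]
orientation: [180.0, -0.0, -10.0]
force: [5.2, -3.1, -7.8]
opening: 0.0172
```

```bash
python3 st.py
```

```text
t 22.20 ang 160.3 r 33.7 Frad -4.53 Ftan(cw) -4.01 Fz -7.8 open 0.0172 [ 0.55154393 -0.13927594  0.30059222]
```

Emit:
carry_out:
  moves: "0.03 0 0 0 0 0 0;0.045 0 0 0 0 0 0;0.045 0 0 0 0 0 0;0.045 0 0 -0.015 0 0 0;0.045 0 0 -0.04 0 0 0;0.06 0 0 -0.065 0 0 0;0.07 0.01 -0.02 -0.075 0 0 0;0.07 0.026 -0.06 -0.075 0 0 0;0.07 0.043 -0.1 -0.075 0 0 0;0.07 0.059 -0.14 -0.075 0 0 0;0.07 0.072 -0.172 -0.075 0 0 0;0.07 0.0761 -0.182 -0.075 0 0 0;0.07 0.0761 -0.182 -0.075 0 0 0"

```text
clock: 23.5
tool_pos: [0.6583, 0.0287, 0.3751]
orientation: [180.0, 0.1, -9.8]
force: [0.3, 0.5, -1.0]
opening: 0.0698
```

```bash
python3 look.py w8.png; python3 - <<'E'
from h import *
for n in('top','side'):
    p=snap(n,n[0]+'8.png')
    for q in ctrl.mark_of(p,'crank_top')[:2]: print(n,np.round(q['at'],1),q['confidence'],atz(p,q['at'],.15))
E
```

```text
23.55 [0.65774917 0.02759301 0.37525468] [ 1.79967995e+02  6.59251292e-02 -9.89796977e+00]
dial_axis [265.2 497.7] 0.65 [ 0.5844 -0.1327  0.112 ]
mark_twelve [189.4 503.2] 0.57 [ 0.6421 -0.1432  0.1   ]
hatch_knob [223.5 283.8] 0.94 [0.6581 0.0262 0.14  ]
top [216.4 353.6] 0.56 [ 0.5426114  -0.13712855  0.15      ]
side [232.9 320.2] 0.65 [ 0.55440185 -0.13817964  0.15      ]
```

View pics/w8.png

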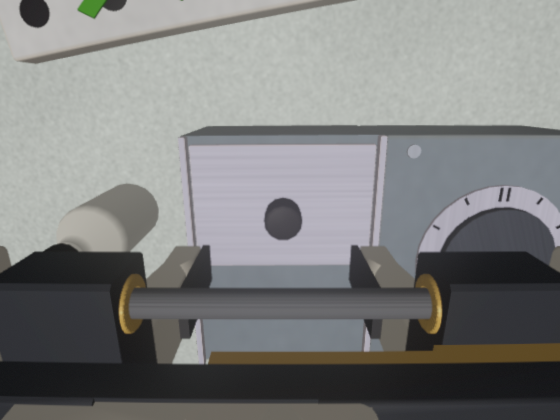

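View pics/s8.png

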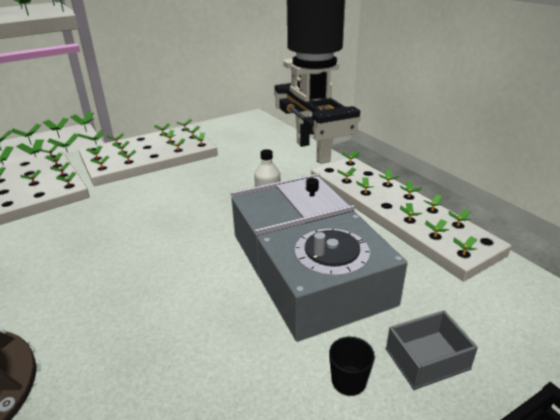

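Emit:
carry_out:
  moves: "0.055 0.0005 0.0005 0.02 0 0 0;0.05 0.0005 0.0005 0.045 0 0 0;0.05 0.0005 0.0005 0.065 0 0 0;0.05 0.0005 0.0005 0.078 0 0 0;0.05 0.0005 0.0005 0.0845 0 0 0;0.05 0.0005 0.0005 0.0845 0 0 0;0.015 0.0005 0.0005 0.0845 0 0 0;0.015 0.0005 0.0005 0.0845 0 0 0;0.015 0.0005 0.0005 0.0845 0 0 0;0.015 0.0005 0.0005 0.0845 0 0 0;0.015 0.0005 0.0005 0.0845 0 0 0"

```text
clock: 25.15
tool_pos: [0.6585, 0.0266, 0.2918]
orientation: [-180.0, -0.1, -10.0]
force: [-1.8, -1.1, 2.9]
opening: 0.0252
```

```bash
python3 st.py
```

```text
t 25.15 ang 285.3 r 176.1 Frad -1.75 Ftan(cw) -1.16 Fz 2.9 open 0.0252 [0.65849409 0.02656565 0.29184914]
```

Emit:
carry_out:
  moves: "0.015 -0.002 0 0 0 0 0;0.015 -0.004 0 0 0 0 0;0.015 -0.006 0.0001 0 0 0 0;0.015 -0.006 0.0001 0 0 0 0"

```text
clock: 25.55
tool_pos: [0.6548, 0.0271, 0.292]
orientation: [-179.9, -0.4, -9.9]
force: [13.4, -6.8, -7.4]
opening: 0.0251
```

```bash
python3 st.py
```

```text
t 25.55 ang 284.1 r 175.1 Frad -0.89 Ftan(cw) 14.98 Fz -7.4 open 0.0251 [0.65480952 0.02711916 0.29195702]
```

Emit:
carry_out:
  moves: "0.015 0 0 0 0 0 0;0.015 0 0 0 0 0 0"

```text
clock: 25.75
tool_pos: [0.6549, 0.0272, 0.2919]
orientation: [-179.9, -0.4, -9.9]
force: [13.3, -7.6, -4.8]
opening: 0.0258
```

```bash
python3 st.py; python3 look.py w9.png
```

```text
t 25.75 ang 284.1 r 175.1 Frad -1.64 Ftan(cw) 15.23 Fz -4.8 open 0.0258 [0.65490021 0.0271508  0.29192875]
25.8 [0.65488418 0.02712534 0.29191705] [-179.94951675   -0.3792982    -9.92760971]
mark_twelve [250.6 377.3] 0.2 [ 0.6477 -0.025   0.1   ]
hatch_knob [290.7 278.5] 0.57 [0.6561 0.0278 0.14  ]
```

View pics/w9.png

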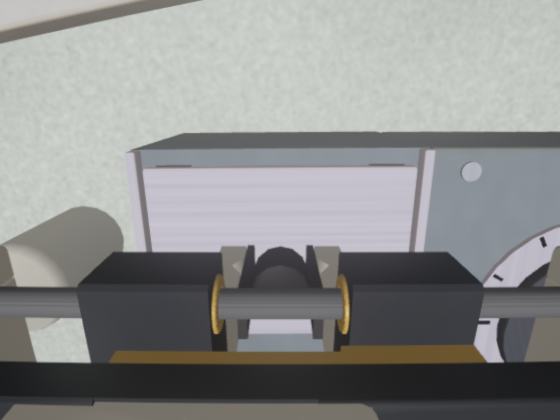

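Emit:
carry_out:
  moves: "0.015 0.003 0 0 0 0 0;0.015 0.006 0 0 0 0 0;0.015 0.006 0 0 0 0 0;0.04 0.006 0 0 0 0 0;0.05 0.006 0 0 0 0 0;0.05 0.006 0 0 0 0 0;0.05 0.006 0 -0.02 0 0 0;0.05 0.006 0 -0.05 0 0 0;0.05 0.006 0 -0.08 0 0 0;0.05 0 0.02 -0.085 0 0 0;0.05 -0.013 0.05 -0.085 0 0 0;0.045 -0.03 0.09 -0.085 0 0 0;0.045 -0.047 0.13 -0.085 0 0 0;0.045 -0.063 0.165 -0.085 0 0 0;0.045 -0.0706 0.1814 -0.08 0 0 0;0.045 -0.0706 0.1814 -0.06 0 0 0;0.045 -0.0706 0.1814 -0.04 0 0 0;0.045 -0.0706 0.1814 -0.02 0 0 0;0.045 -0.0706 0.1814 -0.0095 0 0 0;0.045 -0.0706 0.1814 -0.0095 0 0 0"

```text
clock: 28.1
tool_pos: [0.551, -0.1388, 0.2989]
orientation: [180.0, 0.2, -10.0]
force: [0.1, 0.5, 0.3]
opening: 0.0452
```

```bash
python3 st.py; python3 look.py w10.png
```

```text
t 28.10 ang 161.2 r 34.2 Frad -0.16 Ftan(cw) 0.49 Fz 0.3 open 0.0452 [ 0.5509845  -0.13882747  0.29885593]
28.15 [ 0.55148531 -0.13885447  0.30009608] [ 1.79969768e+02  9.21915159e-02 -9.94534561e+00]
dial_axis [195.8 256.8] 0.56 [ 0.5848 -0.1329  0.112 ]
crank_top [293.3 284.4] 0.68 [ 0.5508 -0.1407  0.15  ]
mark_twelve [ 70.9 253.4] 0.71 [ 0.6438 -0.1419  0.1   ]
mark_four [241.1 350.5] 0.78 [ 0.5467 -0.1782  0.1   ]
mark_two [130.6 358.1] 0.95 [ 0.6066 -0.1889  0.1   ]
```

View pics/w10.png

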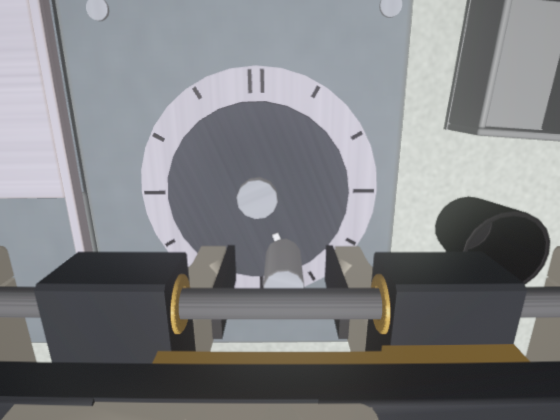

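Emit:
carry_out:
  moves: "0.03 0.0003 0.0014 0 0 0 0;0.005 0.0003 0.0014 0 0 0 0;0.005 0.0003 0.0014 0 0 0 0;0.005 0.0003 0.0014 0 0 0 0"

```text
clock: 28.85
tool_pos: [0.5516, -0.1404, 0.3007]
orientation: [180.0, -0.0, -10.0]
force: [-1.1, -1.4, 0.9]
opening: 0.019
```

```bash
python3 st.py
```

```text
t 28.85 ang 158.5 r 33.9 Frad 1.38 Ftan(cw) -1.14 Fz 0.9 open 0.0190 [ 0.5515783  -0.14036985  0.30072218]
```

Emit:
carry_out:
  moves: "0.005 -0.0002 -0.0006 0 0 0 0;0.005 -0.0003 -0.0010 0 0 0 0;0.005 -0.0003 -0.0010 0 0 0 0"

```text
clock: 29.15
tool_pos: [0.5514, -0.1396, 0.3007]
orientation: [180.0, 0.0, -10.0]
force: [-0.8, -3.8, 0.3]
opening: 0.0174
```

```bash
python3 st.py
```

```text
t 29.15 ang 159.8 r 33.9 Frad 1.46 Ftan(cw) -3.59 Fz 0.3 open 0.0174 [ 0.55136267 -0.13958388  0.30069368]
```

Emit:
carry_out:
  moves: "0.005 -0.0001 -0.0005 0 0 0 0;0.005 -0.0001 -0.0005 0 0 0 0"

```text
clock: 29.35
tool_pos: [0.5513, -0.1391, 0.3007]
orientation: [180.0, 0.0, -10.0]
force: [-1.3, -5.2, 0.2]
opening: 0.0169
```

```bash
python3 st.py
```

```text
t 29.35 ang 160.7 r 33.9 Frad 2.18 Ftan(cw) -4.89 Fz 0.2 open 0.0169 [ 0.5513139  -0.13909331  0.30065872]
```

Emit:
carry_out:
  moves: "0.005 -0.0001 -0.0005 0 0 0 0;0.005 -0.0001 -0.0005 0 0 0 0"

```text
clock: 29.55
tool_pos: [0.5512, -0.1387, 0.3007]
orientation: [179.9, 0.0, -10.0]
force: [0.2, -7.1, 0.1]
opening: 0.0171
```

```bash
python3 st.py
```

```text
t 29.55 ang 161.3 r 33.9 Frad 0.99 Ftan(cw) -7.02 Fz 0.1 open 0.0171 [ 0.55120764 -0.13874998  0.30069744]
```

Emit:
carry_out:
  moves: "0.005 -0.0001 -0.0003 0 0 0 0;0.005 -0.0001 -0.0005 0 0 0 0"

```text
clock: 29.75
tool_pos: [0.5512, -0.1384, 0.3007]
orientation: [179.9, 0.0, -10.0]
force: [-0.9, -7.5, 1.1]
opening: 0.0174
```

```bash
python3 st.py
```

```text
t 29.75 ang 161.9 r 33.9 Frad 1.99 Ftan(cw) -7.32 Fz 1.1 open 0.0174 [ 0.55116965 -0.1383707   0.3006896 ]
```

Emit:
carry_out:
  moves: "0.005 -0.0001 -0.0003 0 0 0 0;0.005 -0.0001 -0.0005 0 0 0 0"

```text
clock: 29.95
tool_pos: [0.5513, -0.1377, 0.3007]
orientation: [180.0, 0.0, -10.0]
force: [-1.3, 0.4, 2.6]
opening: 0.017
```

```bash
python3 st.py
```

```text
t 29.95 ang 163.1 r 33.7 Frad 1.26 Ftan(cw) 0.56 Fz 2.6 open 0.0170 [ 0.5512949  -0.13765276  0.30072768]
```

Emit:
carry_out:
  moves: "0.005 -0.0001 -0.0006 0 0 0 0;0.005 -0.0002 -0.0011 0 0 0 0;0.005 -0.0002 -0.0011 0 0 0 0"

```text
clock: 30.25
tool_pos: [0.5514, -0.1355, 0.3007]
orientation: [-180.0, -0.0, -9.9]
force: [-2.6, 3.4, 2.8]
opening: 0.0172
```

```bash
python3 st.py
```

```text
t 30.25 ang 166.7 r 33.4 Frad 2.38 Ftan(cw) 3.53 Fz 2.8 open 0.0172 [ 0.55138924 -0.13553913  0.30071747]
```

Emit:
carry_out:
  moves: "0.005 -0.0001 -0.0006 0 0 0 0;0.005 -0.0001 -0.0012 0 0 0 0;0.005 -0.0001 -0.0012 0 0 0 0"

```text
clock: 30.55
tool_pos: [0.5515, -0.1347, 0.3007]
orientation: [-180.0, 0.0, -9.9]
force: [-3.2, 3.0, 4.0]
opening: 0.0174
```

```bash
python3 st.py
```

```text
t 30.55 ang 168.0 r 33.3 Frad 3.03 Ftan(cw) 3.16 Fz 4.0 open 0.0174 [ 0.55147807 -0.13473565  0.30070128]
```

Emit:
carry_out:
  moves: "0.005 -0.0001 -0.0006 0 0 0 0;0.005 -0.0001 -0.0012 0 0 0 0;0.005 -0.0001 -0.0012 0 0 0 0"

```text
clock: 30.85
tool_pos: [0.5515, -0.1338, 0.3007]
orientation: [180.0, 0.0, -10.0]
force: [-2.3, 2.0, 4.5]
opening: 0.0175
```

```bash
python3 st.py
```

```text
t 30.85 ang 169.7 r 33.2 Frad 2.30 Ftan(cw) 2.04 Fz 4.5 open 0.0175 [ 0.55151098 -0.13375105  0.30071979]
```

Emit:
carry_out:
  moves: "0.005 0 -0.0006 0 0 0 0;0.005 -0.0001 -0.0012 0 0 0 0;0.005 -0.0001 -0.0012 0 0 0 0"

```text
clock: 31.15
tool_pos: [0.5516, -0.1327, 0.3007]
orientation: [180.0, 0.0, -10.0]
force: [-3.9, 0.8, 5.4]
opening: 0.0174
```

```bash
python3 st.py
```

```text
t 31.15 ang 171.5 r 33.1 Frad 3.90 Ftan(cw) 0.68 Fz 5.4 open 0.0174 [ 0.55155882 -0.13269429  0.30069398]
```

Emit:
carry_out:
  moves: "0.005 0 -0.0006 0 0 0 0;0.005 0 -0.0012 0 0 0 0;0.005 0 -0.0012 0 0 0 0"

```text
clock: 31.45
tool_pos: [0.5516, -0.1317, 0.3007]
orientation: [180.0, 0.0, -10.0]
force: [-4.0, -1.2, 5.6]
opening: 0.0171
```

```bash
python3 st.py
```

```text
t 31.45 ang 173.3 r 33.1 Frad 3.91 Ftan(cw) -1.34 Fz 5.6 open 0.0171 [ 0.5516143  -0.13170723  0.30070719]
```

Emit:
carry_out:
  moves: "0.005 -0.0003 -0.0006 0 0 0 0;0.005 -0.0004 -0.0012 0 0 0 0;0.005 -0.0004 -0.0012 0 0 0 0"

```text
clock: 31.75
tool_pos: [0.5516, -0.1304, 0.3007]
orientation: [180.0, 0.0, -10.0]
force: [-4.4, -0.0, 6.0]
opening: 0.0172
```

```bash
python3 st.py
```

```text
t 31.75 ang 175.6 r 33.3 Frad 4.36 Ftan(cw) -0.44 Fz 6.0 open 0.0172 [ 0.55157187 -0.1303591   0.30070018]
```

Emit:
carry_out:
  moves: "0.005 0 -0.0006 0 0 0 0;0.005 0 -0.0012 0 0 0 0;0.005 0 -0.0012 0 0 0 0"

```text
clock: 32.05
tool_pos: [0.5517, -0.1291, 0.3007]
orientation: [180.0, 0.0, -10.0]
force: [-4.4, -0.7, 5.6]
opening: 0.0172
```

```bash
python3 st.py
```

```text
t 32.05 ang 177.7 r 33.2 Frad 4.24 Ftan(cw) -1.27 Fz 5.6 open 0.0172 [ 0.55171545 -0.12914695  0.30068014]
```

Emit:
carry_out:
  moves: "0.005 -0.0001 -0.0009 0 0 0 0;0.005 -0.0002 -0.0017 0 0 0 0"

```text
clock: 32.25
tool_pos: [0.5519, -0.1275, 0.3007]
orientation: [180.0, 0.0, -10.0]
force: [-4.0, -0.8, 4.5]
opening: 0.0175
```

```bash
python3 st.py
```

```text
t 32.25 ang 180.5 r 33.4 Frad 3.79 Ftan(cw) -1.50 Fz 4.5 open 0.0175 [ 0.5518569  -0.12749132  0.30071749]
```

Emit:
carry_out:
  moves: "0.005 0 -0.0009 0 0 0 0;0.005 0 -0.0017 0 0 0 0"

```text
clock: 32.45
tool_pos: [0.552, -0.1261, 0.3006]
orientation: [179.9, 0.1, -10.0]
force: [-4.9, -4.3, 5.4]
opening: 0.0176
```

```bash
python3 st.py
```

```text
t 32.45 ang 183.0 r 33.5 Frad 3.82 Ftan(cw) -5.22 Fz 5.4 open 0.0176 [ 0.55199012 -0.1260641   0.30064046]
```

Emit:
carry_out:
  moves: "0.005 0 -0.0009 0 0 0 0;0.005 0.0001 -0.0017 0 0 0 0"

```text
clock: 32.65
tool_pos: [0.5521, -0.1248, 0.3006]
orientation: [179.9, 0.1, -10.0]
force: [-5.1, -6.0, 5.7]
opening: 0.0174
```

```bash
python3 st.py
```

```text
t 32.65 ang 185.1 r 33.7 Frad 3.40 Ftan(cw) -7.13 Fz 5.7 open 0.0174 [ 0.55211151 -0.12482193  0.30060186]
```

Emit:
carry_out:
  moves: "0.005 0 0.0007 0 0 0 0;0.005 0 0.0008 0 0 0 0;0.03 0 0.0008 0 0 0 0;0.045 0 0.0008 0 0 0 0;0.045 0 0.0008 -0.012 0 0 0;0.045 0 0.0008 -0.04 0 0 0;0.05 0 0.0008 -0.065 0 0 0;0.05 0.01 -0.02 -0.07 0 0 0;0.05 0.027 -0.057 -0.07 0 0 0;0.05 0.045 -0.097 -0.07 0 0 0;0.05 0.063 -0.135 -0.07 0 0 0;0.05 0.075 -0.16 -0.07 0 0 0;0.05 0.0785 -0.1683 -0.07 0 0 0;0.05 0.0785 -0.1683 -0.06 0 0 0"

```text
clock: 34.05
tool_pos: [0.6602, 0.0296, 0.3618]
orientation: [-179.9, -0.2, -9.9]
force: [0.6, -0.7, 0.4]
opening: 0.0499
```

```bash
python3 - <<'E'
from h import *
p=snap('side','s11.png'); o=ctrl.get_obs(); print(o['clock'],o['tool_pos'])
for q in ctrl.mark_of(p,'crank_top')[:2]: print(np.round(q['at'],1),q['confidence'],atz(p,q['at'],.15))
p=snap('wrist','w11.png')
for q in ctrl.mark_of(p,'hatch_knob')[:2]: print(np.round(q['at'],1),q['confidence'],atz(p,q['at'],.14))
E
```

```text
34.1 [0.65882247 0.02861773 0.358879  ]
[232.  317.8] 0.65 [ 0.55272913 -0.13411163  0.15      ]
[231.8 282.5] 0.73 [0.65836466 0.02635048 0.14      ]
```

View pics/s11.png

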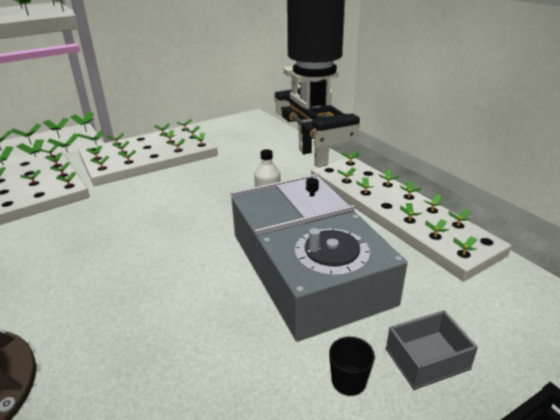

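Emit:
carry_out:
  moves: "0.05 0 0.0012 0.025 0 0 0;0.05 0 0.0015 0.05 0 0 0;0.05 0 0.0015 0.064 0 0 0;0.05 0 0.0015 0.069 0 0 0;0.015 0 0.0015 0.069 0 0 0;0.015 0 0.0015 0.069 0 0 0;0.015 0 0.0015 0.069 0 0 0;0.015 -0.0015 0.0015 0.069 0 0 0;0.015 -0.003 0.0015 0.069 0 0 0;0.015 -0.005 0.0016 0.069 0 0 0;0.015 -0.006 0.0016 0.069 0 0 0"

```text
clock: 35.35
tool_pos: [0.6532, 0.0275, 0.2927]
orientation: [-180.0, -0.1, -9.9]
force: [1.4, -4.4, 5.9]
opening: 0.0252
```

```bash
python3 st.py
```

```text
t 35.35 ang 283.6 r 174.8 Frad -3.54 Ftan(cw) 3.03 Fz 5.9 open 0.0252 [0.65317958 0.02754051 0.29270628]
```

Emit:
carry_out:
  moves: "0.015 -0.006 0 0 0 0 0;0.015 -0.014 0.0001 0 0 0 0;0.015 -0.022 0.0002 0 0 0 0;0.015 -0.03 0.0002 0 0 0 0;0.015 -0.038 0.0003 0 0 0 0;0.015 -0.046 0.0004 0 0 0 0;0.015 -0.054 0.0005 0 0 0 0;0.015 -0.062 0.0005 0 0 0 0;0.015 -0.069 0.0006 0 0 0 0;0.015 -0.075 0.0006 0 0 0 0;0.015 -0.08 0.0007 0 0 0 0;0.015 -0.083 0.0007 0 0 0 0;0.015 -0.085 0.0007 0 0 0 0;0.015 -0.085 0.0007 0 0 0 0"

```text
clock: 36.75
tool_pos: [0.5695, 0.0415, 0.2927]
orientation: [-180.0, -0.1, -9.9]
force: [2.8, -5.2, 5.3]
opening: 0.0249
```

```bash
python3 st.py
```

```text
t 36.75 ang 255.5 r 175.5 Frad -5.47 Ftan(cw) 2.36 Fz 5.3 open 0.0249 [0.56954262 0.04153507 0.29268283]
```

Emit:
carry_out:
  moves: "0.015 -0.0015 0 0 0 0 0;0.015 -0.002 0 0 0 0 0;0.015 -0.002 0 0 0 0 0"

```text
clock: 37.05
tool_pos: [0.569, 0.0417, 0.2928]
orientation: [-180.0, -0.3, -9.9]
force: [10.7, -9.6, -1.2]
opening: 0.0255
```

```bash
python3 st.py
```

```text
t 37.05 ang 255.4 r 175.7 Frad -10.52 Ftan(cw) 9.79 Fz -1.2 open 0.0255 [0.56900702 0.04165907 0.29275153]
```

Emit:
carry_out:
  moves: "0.03 0 0 0 0 0 0;0.05 0 0 0 0 0 0;0.05 0 0 0 0 0 0;0.05 0 0 0 0 0 0;0.05 0 0 -0.015 0 0 0;0.05 0 0 -0.045 0 0 0;0.05 0 0 -0.08 0 0 0;0.05 0 0 -0.11 0 0 0;0.05 0 0 -0.125 0 0 0;0.05 0 0 -0.125 0 0 0"

```text
clock: 38.05
tool_pos: [0.5675, 0.0424, 0.4194]
orientation: [-179.9, -0.2, -9.9]
force: [0.1, -0.0, -0.7]
opening: 0.0503
```

```bash
python3 look.py w12.png; python3 -c "
from h import *
p=snap('side','s12.png');snap('top','t12.png')
for q in ctrl.mark_of(p,'hatch_knob')[:2]: print(q['at'],q['confidence'],atz(p,q['at'],.14))"
```

```text
38.1 [0.56703759 0.04234014 0.41749814] [-1.79917737e+02 -8.60850325e-02 -9.94532240e+00]
dial_axis [143.4 488.1] 0.79 [ 0.5832 -0.1355  0.112 ]
crank_top [193.7 500.9] 0.71 [ 0.5516 -0.1234  0.15  ]
crank_top [204. 282.] 0.52 [0.5718 0.0409 0.15  ]
mark_twelve [ 67.6 490. ] 0.69 [ 0.6429 -0.1445  0.1   ]
mark_four [176.1 530.1] 0.56 [ 0.5448 -0.1802  0.1   ]
mark_two [103.  540.1] 0.65 [ 0.6076 -0.1869  0.1   ]
hatch_knob [204.9 282.7] 0.97 [0.5681 0.041  0.14  ]
[188.3, 270.4] 0.84 [0.57179988 0.04246924 0.14      ]
[259.0, 363.3] 0.24 [ 0.57617762 -0.21611618  0.14      ]
```

View pics/w12.png

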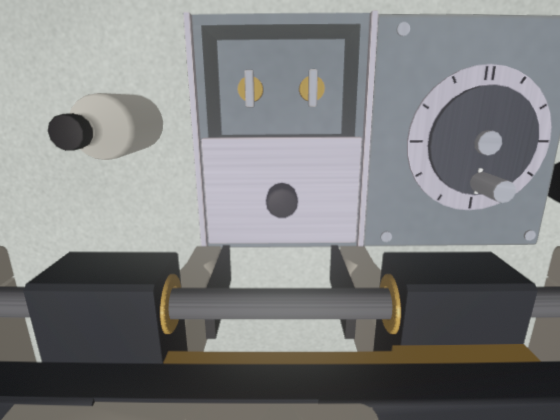

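View pics/s12.png

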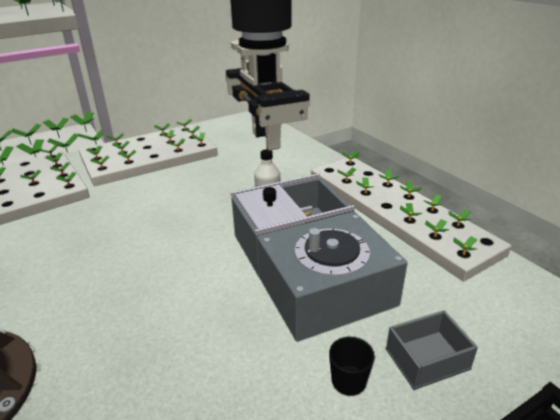

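```bash
python3 -c "
from plant import ctrl
print(ctrl.get_obs()['force'],ctrl.close_job())"
```

```text
the job is handed in; nothing more can be done
[ 0.19909759 -0.07923905  0.02384675] None
```

The lock is open and the hatch is slid fully open. I handed the job in at about 38 s, with the gripper clear of everything.

**Dial:** I turned it clockwise to four the second time (119.7° measured, target 120°). Then I turned counter-clockwise past four once and on to two (58.2° measured, target 60°). After that I went slowly clockwise by feel.

**What did not go cleanly:**
- **First resistance:** at about 160° the dial pushed back with 6–7 N, and I took it for the wall. I let go and tried the hatch, but it stopped hard with about 15 N on it, so it was still locked.
- **Going on:** I closed the hatch, gripped the crank again and turned further. The resistance gave way at about 163°.
- **Second resistance:** at about 182° a new wall appeared. I stopped at 185° with about 7 N on it, eased back and let go.
- **Overshoot risk:** on that last stretch I sent three small steps in a row without checking the force between them. The wall was met on the second step, so I pushed about 2° further than intended. The lock held, because the hatch then slid freely.

**Last checks:**
- **Hatch travel:** the gripper travelled about 90 mm and met the end stop, with the force rising to about 14 N. The wrist camera puts the knob about 91 mm from where it started.
- **Side camera:** it places the knob about 4 mm short of the wrist camera's position. I trusted the end-stop contact and the closer wrist view.
- **Crank:** it was read once, from the side view, at about 169° after letting go. The closer wrist view at the end puts it near 184°, which I take to be right.
- **Surroundings:** in the last side view the bottle, pot and plug box looked undisturbed. That was by eye only; I did not measure them again.

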